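Find the cap that fits the reagent jar

TASK

The open reagent jar in the bench clamp has lost its cap: one of the three outwardly equal black caps on the cork mat fits its thread, the other two do not. Try the caps on the jar until you find the one that screws on, screw it fully home (clockwise) so that it holds the jar's sprung plug down by itself, and leave the two caps that do not fit lying on the mat. Do not upset the small jar, the beaker or the amber bottle standing nearby.

Things in the scene. Friction and masses are not known exactly. Their poses are not given: they have to be found in the camera images.
- jar: Square white jar, 84 x 84 mm, body top 100 mm above the table, held in a grey bench clamp (base 130 x 110 x 12 mm); it cannot move. Origin: on the table under the neck's axis, z up. Neck 38 mm across, 47 mm over its three thread ridges. Right-hand three-start thread, lead 30 mm: a cap that fits sinks 10 mm per 120 degrees of clockwise turn seen from above.
- jar_rim (a point): Centre of the neck's rim, 134 mm above the table; axes as the jar's. The three ridges (4 mm thick) start 6 mm below the rim (ridge centre) at 0, 120 and 240 degrees anticlockwise from the x axis; each winds 156 degrees clockwise and downward. A stop under each ridge ends the turning soon after a cap is home.
- plug (a joint): Grey sprung plug, 28 mm across, in the jar's mouth; at 0 it stands 6.5 mm proud of the rim. The value (m) grows as it is pressed down: 0.0065 when a cap is fully home, its inner top on the rim; stop at 0.0075. It pushes up with 4 N at first, 8 N at home, so it lifts a cap that the thread has not caught.
- mat: Fixed brown cork mat, 100 x 360 x 4 mm; origin: centre of its underside, x along its short side, y along its long side. Three caps that look alike stand on it mouth down, at the three places. Which cap is where changes from time to time.
- place_1 (a point): Point on the mat's top face, 115 mm from its centre towards the mat's -y, axes as the mat's; a cap stands centred here at the start. Each cap: black, round, ribbed, 66 mm across, 27 mm high, 22 mm deep inside, 0.14 to 0.18 kg, with a hexagonal head on top, 36 mm across flats, rising to 51 mm above the underside. A pair of flats faces the mat's x within 0.1 rad.
- place_2 (a point): Centre of the mat's top face, with another cap, as at place_1. The cap that fits has three lugs inside, 3.6 mm thick, centred 3.8 mm above its underside, at 0, 120 and 240 degrees from the direction of the mat's x at the start. They slide down the ridges, pass a ridge start, and 75 to 100 degrees of turn further the cap is home, underside 112 mm above the table. Friction then holds it.
- place_3 (a point): Place 115 mm from the mat's centre towards the mat's +y, with the third cap, as at place_1. Of the two caps that do not fit, one has a bore that narrows inside: it binds as the thread starts, its underside still about 120 mm above the table; turn it back to free it. The other is too wide: pushed, it slides down over the thread, turns without catching and comes up again freely.
- small_jar: Loose round white jar, 48 mm across, 66 mm high, behind the mat; origin under its centre. Leave standing.
- beaker: Loose glass beaker, 60 mm across, 72 mm high, behind the mat; origin under its centre. Leave standing.
- amber_bottle: Loose amber bottle, 52 mm across, 105 mm high, behind the clamped jar; origin under its centre. Leave standing.
There are look-alikes about, which are no part of the job. What is shaped like the jar but purple is not meant.

How it is judged:
By the outcome, as a careful person would: the job done as asked, in the order asked, and still so for the second after the job is handed in, with the robot touching nothing.
It also fails if it takes over 72 s, if anything falls off the work surface, if the arm or the gripper's body presses on something with over 40 N, if the wrist force passes 120 N, or if a joint passes its speed limit or range.

ROBOT

A 7-joint arm with a two-finger parallel gripper is mounted at the origin on the work surface. World frame = base frame: x ahead of the robot, y to its left, z up, the work surface at z = 0. Lengths are in m, angles in rad, forces in N, time in s.
With the tool pointing down it reaches from about 0.425 to 0.925 m from the base axis. Payload 6.8 kg.
Tool frame: the origin (TCP) lies at the very end of the fingers, on their centre line; the grasp point (between the pads) lies 19 mm behind it; z points along the fingers, x is the direction in which the jaws open and shut, and the axes are right-handed (so a half turn about z gives the same grasp; the last joint's range is limited). The gripper opens to 85 mm and grips with 20 to 120 N. Pads are 22 mm wide; open, the fingers measure 114 mm over their backs; the gripper's body (76 mm by 85 mm) begins 54 mm behind the grasp point. The pads swing forward as they close: fully open they stand 13 mm farther back than shut.
Start: joints at [1.211, 0.477, 0.022, 1.555, -0.011, 1.109, -0.083], TCP at [0.168, -0.654, 0.231] pointing down, gripper open.
Joint ranges: [-2.96, 2.96], [-0.34, 2.1], [-1.41, 1.46], [0.24, 2.44], [-1.37, 4.51], [0.17, 1.92], [-2.96, 2.96]. Speed limits (rad/s): [2.39, 2.39, 3.14, 3.14, 3.14, 3.14, 3.14].

INTERFACE

Orientations are given as a unit quaternion [w, x, y, z].
In Python, from station import bot gives the robot as it stands.
- The arm moves only by the shell command python3 -m creep 'ROWS' [FORCE]. ROWS is JSON, a list that holds one entry, the list of rows, each a list of 7 numbers: the shift along the tool's x, y, z in cm, then the turn, a rotation vector about the tool's x, y, z in rad, then the opening, from 0 (shut) to 1 (fully open). In form: [[[dx, dy, dz, wx, wy, wz, claw], ...]]. A call has 1 to 10 rows; each row is the pose to reach, as a shift and turn from the pose commanded when the call began, along the tool's axes at that moment; what a row does not reach only later rows make up. A row lasts 1/8 s, in which the tool goes at most 62.5 mm and 10.7 degrees, less where a joint would pass 70% of its speed; a pose out of reach is approached as far as the arm can. A call with a gripper value outside its range is refused whole. The fingers move at their own pace and stop on an object; FORCE is the grip in N (left out, the last holds). Time passes only in rows, so rows that repeat a pose let the fingers close. It gives the time, the measured TCP pose, the force and the opening at its end, in the units of the state.
- bot.get_obs(): the state, without advancing time (a new reading comes with each control period).
- bot.read_camera(name): name is "scene" or "side" or "wrist"; returns (picture, depth): 480x640x3 uint8, blue, green, red; 480x640 float32, m along the optical axis (not along the pixel's ray), 0 where there is no reading.
- bot.calibration(name): a dict with "mtx" (3x3 intrinsics, pixels), "rvec" (rotation vector, rad) and "tvec" (3), from world to camera coordinates, as OpenCV has them. Camera axes: x right, y down, z forward; pixel columns grow to the right and rows downward; lengths in m; the calibration is good to about 2 mm. A picture is of the moment at which its call begins: read the wrist's pose just before it. calibration takes no time and is no camera call; for the wrist camera it gives the pose at the moment of the call.
- bot.hand_in(): hands the job in, once; it reports no verdict.
Trained networks look in the newest picture that a camera, given by its name, has taken for a name from the list of things; names that differ only in an ending like _2 or _b are one class to them, and where a whole thing is asked for, a point or a joint stands for the part that bears it (a point fixed in the world has none). Each returns a list of dicts, best first, with "p" (0 to 1); they miss things now and then, are a little off and sometimes report something else, mostly with a low value. They report only what shows in the picture. A call takes as long as a camera call. They do not tell look-alikes from the thing itself.
- bot.find_in(camera, label): "xy" ([column, row] in pixels, amid what is visible of it).
- bot.silhouettes(camera, label): "mask" (480x640 bool, what is visible of it) and "xy" ([column, row] in pixels, amid what is visible of it).
The state is a dict: "t": time; "q": joint angles; "joint_vel": joint speeds; "joint_torque": joint torques, N m; "eef_pos": TCP position; "tool_rot": TCP orientation; "contact_force": force on the tool from outside, world axes, zero at the start; "torque": the same for the moment, N m; "gripper_width": opening from 0.0 (shut) to 1.0 (fully open).
Only numpy, scipy, OpenCV 4.12 (cv2) and the standard library are available. Lean on these libraries where they do the work, as an engineer would, in place of code of your own. Each camera call takes 0.05 s, during which the arm holds its last target.

## Working session

There is one attempt and no reset: what is moved stays moved. The work goes in short steps, Python scripts to look and compute and a shell command to move; the robot and the scene stay as the last step left them, time stands still between calls to the robot, and variables do not carry over. Pictures are saved under pics/ and viewed, and the job is handed in when it is done.

```bash
ls; mkdir -p pics
python3 - <<'E'
from station import bot
import cv2
o=bot.get_obs()
for k,v in o.items(): print(k,v)
for c in ["scene","side"]:
    im,d=bot.read_camera(c); cv2.imwrite(f"pics/{c}0.png",im)
    cal=bot.calibration(c); print(c,cal)
E
```

```text
pics
t 0.0
q [ 1.21093574  0.47779728  0.02232862  1.55647521 -0.01150232  1.1092735
 -0.0831306 ]
joint_vel [-4.66129886e-05  1.08650428e-04  6.66876404e-04  7.23144640e-04
 -2.86195007e-04 -6.95237549e-04 -4.06493529e-04]
joint_torque [ 5.57537132e-04 -5.96438920e+01  1.60790998e+00 -2.81190044e+01
  1.24860794e-02  9.21176921e-03 -4.13003050e-06]
eef_pos [ 0.16799241 -0.6531444   0.23031735]
tool_rot [-5.06973493e-04  7.90287286e-01 -6.12735810e-01 -7.58916790e-04]
contact_force [-0.33920525  0.47097723 -0.53705762]
torque [ 0.01294873 -0.02250166 -0.01565088]
gripper_width 0.9993123894711128
scene {'mtx': array([[435.22947944,   0.        , 315.79376273],
       [  0.        , 435.22947944, 239.66894978],
       [  0.        ,   0.        ,   1.        ]]), 'rvec': array([ 2.21700068,  0.51296702, -0.27259057]), 'tvec': array([-0.46303555, -0.05128332,  1.17500005])}
side {'mtx': array([[587.41502484,   0.        , 317.41198639],
       [  0.        , 587.41502484, 247.83387091],
       [  0.        ,   0.        ,   1.        ]]), 'rvec': array([ 0.31442945, -2.77554756,  1.27179226]), 'tvec': array([0.49389845, 0.14012294, 1.18299075])}
```

View pics/scene0.png

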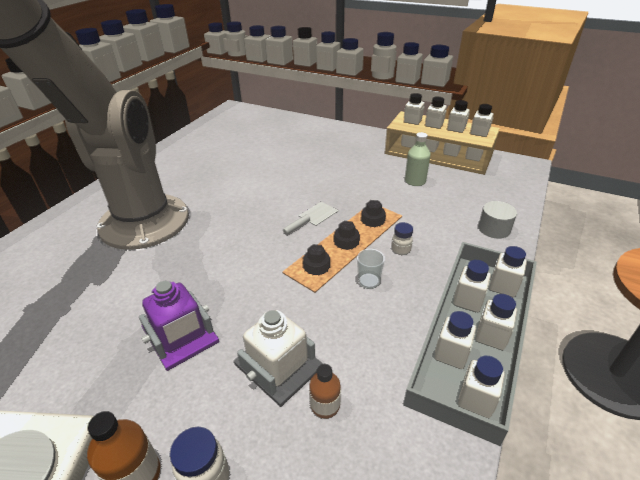

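View pics/side0.png

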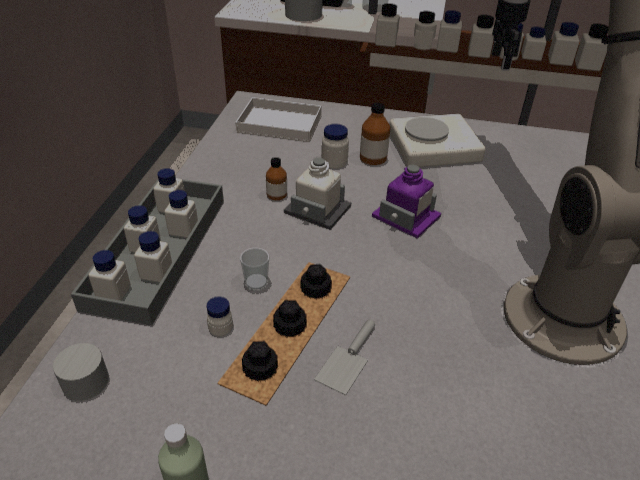

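```bash
cat > h.py <<'E'
from station import bot
import cv2, numpy as np
from scipy.spatial.transform import Rotation as R
def cloud(c,d,cal=None):
    cal=cal or bot.calibration(c); K=cal['mtx']; Rm=cv2.Rodrigues(np.array(cal['rvec']))[0]; t=np.array(cal['tvec'])
    v,u=np.mgrid[0:480,0:640]
    P=np.stack([(u-K[0,2])/K[0,0]*d,(v-K[1,2])/K[1,1]*d,d],-1)
    return (P-t)@Rm   # R^T (P-t)
def proj(c,pts):
    cal=bot.calibration(c)
    return cv2.projectPoints(np.array(pts,float).reshape(-1,3),cal['rvec'],cal['tvec'],cal['mtx'],None)[0].reshape(-1,2)
def ray(c,uv,z):
    cal=bot.calibration(c); K=cal['mtx']; Rm=cv2.Rodrigues(np.array(cal['rvec']))[0]; t=np.array(cal['tvec'])
    C=-Rm.T@t; r=Rm.T@np.array([(uv[0]-K[0,2])/K[0,0],(uv[1]-K[1,2])/K[1,1],1]); 
    return C+r*(z-C[2])/r[2]
E
python3 - <<'E'
from h import *
np.set_printoptions(precision=4,suppress=True)
for c in ["scene","side"]:
    im,d=bot.read_camera(c); W=cloud(c,d)
    np.savez(f"{c}.npz",im=im,d=d,W=W)
    for l in ["jar","mat","place_1","plug","small_jar","beaker","amber_bottle"]:
        try:
            for s in bot.silhouettes(c,l)[:4]:
                m=s['mask']&(d>0); P=W[m]
                print(c,l,round(s['p'],2),np.round(s['xy']),m.sum(),np.percentile(P,[2,50,98],axis=0).tolist() if len(P) else '')
        except Exception as e: print(l,e)
E
```

```text
scene jar 0.63 [174. 326.] 4528 [[0.2962769560967465, -0.32518699506003435, 0.0027735211092133763], [0.36942925008427474, -0.2771664756324897, 0.05837272197292389], [0.4122751470710797, -0.21186722612037742, 0.13909044422819408]]
scene jar 0.62 [277. 356.] 5099 [[0.5064975658927287, -0.2991843561117922, 0.0038474635237551336], [0.5812503499533874, -0.25949921797378583, 0.061525901038460416], [0.6212504617707737, -0.20108919364651123, 0.13936089499410803]]
scene mat 0.95 [339. 254.] 2185 [[0.45056418838238166, -0.029149552363196038, -0.00017927310178211825], [0.5355788994475439, 0.10385749531705384, 0.00302208851036645], [0.6034825299462278, 0.30462846156616114, 0.005981938885469155]]
scene place_1 0.8 [336. 252.] 2417 [[0.44758762480342645, -0.031052450496537654, -0.001398243178693055], [0.5353464384943787, 0.10392920776444124, 0.0029854328292668324], [0.6059050917747089, 0.3078703356074658, 0.01780529943342408]]
scene plug 0.45 [270. 316.] 197 [[0.5449539071464802, -0.24843260757635152, 0.1339004907601222], [0.5583691671553861, -0.2364417052907941, 0.13940379069218173], [0.570097505
[... 2335 characters left out ...]
581932994572]]
side small_jar 0.28 [254. 265.] 973 [[0.6017741199933744, 0.0170316982970296, 0.0024731551148474236], [0.6282034796398065, 0.05796746141240672, 0.04835668484579866], [0.654603109830185, 0.0740354454043313, 0.07164460518908891]]
side beaker 0.79 [258. 266.] 985 [[0.6017211415564739, 0.01722450035293126, 0.0020052622318407565], [0.6279994438666641, 0.05760662178960242, 0.0480105917511306], [0.6546216612219009, 0.07402674489621054, 0.07154857067088174]]
side amber_bottle 0.82 [276. 184.] 694 [[0.6449004625863832, -0.27255333307576, 0.00371347260512536], [0.6655206106237199, -0.2516947084536577, 0.05304632831332254], [0.6893668971153808, -0.24093024401313337, 0.10529049339632233]]
```

Run:
```python
from h import *
np.set_printoptions(precision=4,suppress=True)
A=[np.load(f"{c}.npz") for c in ["scene","side"]]
for n,a in zip(["scene","side"],A):
    W=a['W']; im=a['im'].astype(int)
    ok=(W[...,0]>.4)&(W[...,0]<.72)&(W[...,1]>-.4)&(W[...,1]<.4)&(a['d']>0)
    b,g,r=im[...,0],im[...,1],im[...,2]
    mat=ok&(r-b>50)&(W[...,2]<.012)&(W[...,1]>-.1)
    P=W[mat][:,:2].astype(np.float32)
    print(n,'mat',cv2.minAreaRect(P))
    for lo,hi in [(.046,.062),(.012,.029)]:
        m=ok&(W[...,2]>lo)&(W[...,2]<hi)&(W[...,1]>-.05)&(W[...,0]<.61)&(im.sum(-1)<150)
        Q=W[m]
        nn,lab,st,ce=cv2.connectedComponentsWithStats(m.astype(np.uint8))
        for i in range(1,nn):
            if st[i,4]>30:
                q=W[lab==i]; (c,rad)=cv2.minEnclosingCircle(q[:,:2].astype(np.float32)); print('  cap',lo,st[i,4],np.array(c),rad,np.percentile(q[:,2],95),q[:,:2].min(0),q[:,:2].max(0))
    m=ok&(W[...,2]>.092)&(W[...,2]<.108)&(abs(W[...,0]-.56)<.08)&(abs(W[...,1]+.24)<.08)
    q=W[m][:,:2].astype(np.float32); print(' jar top',len(q),cv2.minAreaRect(q))
    m=ok&(W[...,2]>.136)&(W[...,2]<.145)&(abs(W[...,0]-.56)<.08)&(abs(W[...,1]+.24)<.08)
    q=W[m][:,:2].astype(np.float32); print(' plug',len(q),cv2.minEnclosingCircle(q),q.mean(0))
    m=ok&(W[...,2]>.128)&(W[...,2]<.1365)&(abs(W[...,0]-.56)<.08)&(abs(W[...,1]+.24)<.08)
    q=W[m][:,:2].astype(np.float32); print(' rim',len(q),cv2.minEnclosingCircle(q))
def crop(a,x,y,w,h,s,f):
    cv2.imwrite(f,cv2.resize(a['im'][y:y+h,x:x+w],None,fx=s,fy=s,interpolation=cv2.INTER_CUBIC))
crop(A[0],230,190,180,210,2.8,"pics/s1.png"); crop(A[1],220,140,150,260,2.3,"pics/d1.png")
```

```text
scene mat ((0.5284681916236877, 0.14899614453315735), (0.36638161540031433, 0.10317421704530716), 76.34527587890625)
 jar top 1129 ((0.5573388338088989, -0.2366117388010025), (0.08232906460762024, 0.08189485222101212), 72.24774932861328)
 plug 186 ((0.5568482875823975, -0.23484157025814056), 0.015195420011878014) [ 0.5579 -0.236 ]
 rim 178 ((0.5571993589401245, -0.2350447028875351), 0.023698406293988228)
side mat ((0.5291064977645874, 0.14816875755786896), (0.3618162274360657, 0.10204590111970901), 76.48053741455078)
  cap 0.046 215 [0.5023 0.0373] 0.020661277696490288 0.056582352346374584 [0.4837 0.0176] [0.5217 0.0576]
  cap 0.046 268 [0.529 0.148] 0.02081933245062828 0.055953164178612846 [0.5093 0.13  ] [0.5488 0.168 ]
  cap 0.046 312 [0.5563 0.2604] 0.020477591082453728 0.056154512859141664 [0.5367 0.2406] [0.5757 0.2784]
  cap 0.012 234 [0.5018 0.0408] 0.03275296092033386 0.02868666383308846 [0.4699 0.0313] [0.5344 0.069 ]
  cap 0.012 271 [0.529 0.149] 0.03259633481502533 0.028631404520424966 [0.4964 0.1392] [0.5614 0.1805]
  cap 0.012 308 [0.556  0.2615] 0.03222942724823952 0.028767287905055325 [0.5242 0.2494] [0.5879 0.2931]
 jar top 497 ((0.556816577911377, -0.23224884271621704), (0.08382003754377365, 0.08231468498706818), 73.01590728759766)
 plug 76 ((0.5573931932449341, -0.23260308802127838), 0.018122538924217224) [ 0.5571 -0.2327]
 rim 88 ((0.5568079948425293, -0.2317662239074707), 0.024049730971455574)
```

View pics/s1.png

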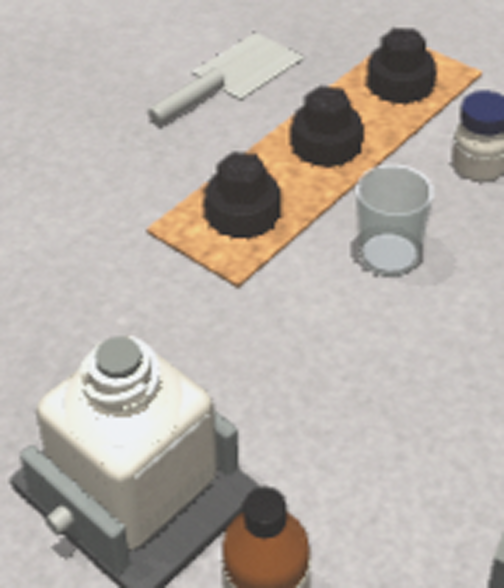

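View pics/d1.png

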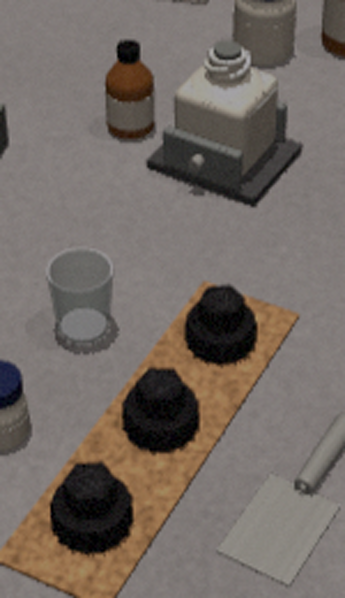

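```bash
cat > go.py <<'E'
import sys
from h import *
# usage: go.py x y z angle_deg(or 'k') -> shift cm and rotvec in tool frame from measured pose
def st():
    o=bot.get_obs(); w,x,y,z=o['tool_rot']; Rm=R.from_quat([x,y,z,w]); M=Rm.as_matrix()
    print('t %.2f pos %s ang %.1f q7 %.2f F %s T %s w %.3f tilt %s'%(o['t'],np.round(o['eef_pos'],4),np.degrees(np.arctan2(M[1,0],M[0,0])),o['q'][6],np.round(o['contact_force'],1),np.round(o['torque'],2),o['gripper_width'],np.round(M[:2,2],4)))
    return o,Rm
if __name__=="__main__":
    o,Rm=st()
    if len(sys.argv)>4:
        p=np.array(list(map(float,sys.argv[1:4]))); a=np.radians(float(sys.argv[4]))
        T=np.array([[np.cos(a),np.sin(a),0],[np.sin(a),-np.cos(a),0],[0,0,-1]])
        M=Rm.as_matrix()
        print('shift cm',np.round(M.T@(p-o['eef_pos'])*100,2),'rot',np.round(R.from_matrix(M.T@T).as_rotvec(),3))
E
python3 go.py 0.42 -0.33 0.231 25
```

```text
t 0.90 pos [ 0.1682 -0.6537  0.2313] ang -75.6 q7 -0.08 F [-0.4  0.6  0.5] T [-0.01  0.01  0.03] w 0.998 tilt [ 0.0001 -0.0001]
shift cm [-2.508e+01 -3.245e+01  3.000e-02] rot [ 0.    -0.    -1.755]
```

```bash
python3 -m creep '[[[-6,-8,0,0,0,-0.18,1],[-12,-16,0,0,0,-0.36,1],[-18,-24,0,0,0,-0.54,1],[-25,-32.5,0,0,0,-0.72,1],[-25,-32.5,0,0,0,-0.9,1],[-25,-32.5,0,0,0,-1.08,1],[-25,-32.5,0,0,0,-1.26,1],[-25,-32.5,0,0,0,-1.44,1],[-25,-32.5,0,0,0,-1.62,1],[-25,-32.5,0,0,0,-1.755,1]]]' 60; python3 go.py 0.502 0.0375 0.2 106.4
```

```text
t: 2.15
eef_pos: [0.4207, -0.3306, 0.2314]
tool_rot: [0.0, 0.976, 0.219, 0.0]
contact_force: [0.0, 0.6, -0.5]
gripper_width: 0.998
t 2.15 pos [ 0.4207 -0.3306  0.2314] ang 25.3 q7 0.85 F [ 0.   0.6 -0.5] T [-0.    0.02  0.03] w 0.998 tilt [ 0.0002 -0.0002]
shift cm [ 23.07 -29.82   3.14] rot [ 0.     0.    -1.416]
```

```bash
python3 -m creep '[[[4,-5,0,0,0,-0.18,1],[8,-10,0,0,0,-0.36,1],[12,-15,1,0,0,-0.54,1],[16,-20,2,0,0,-0.72,1],[20,-25.5,3,0,0,-0.9,0.8],[23,-29.8,3.1,0,0,-1.08,0.8],[23,-29.8,3.1,0,0,-1.25,0.8],[23,-29.8,3.1,0,0,-1.416,0.8],[23,-29.8,3.1,0,0,-1.416,0.8]]]'
python3 - <<'E'
from h import *; import go
o,_=go.st(); cal=bot.calibration("wrist"); im,d=bot.read_camera("wrist"); 
W=cloud("wrist",d,cal); np.savez("w1.npz",im=im,d=d,W=W); cv2.imwrite("pics/w1.png",im)
m=(W[...,2]>.05)&(W[...,2]<.062)&(d>0)&(im.sum(-1)<200)&(abs(W[...,1]-.15)<.2)
nn,lab,stt,ce=cv2.connectedComponentsWithStats(m.astype(np.uint8))
for i in range(1,nn):
    if stt[i,4]>50: q=W[lab==i]; print(stt[i],cv2.minEnclosingCircle(q[:,:2].astype(np.float32)),q.mean(0))
E
```

```text
t: 3.28
eef_pos: [0.5033, 0.0366, 0.2003]
tool_rot: [-0.0, 0.602, 0.799, 0.0]
contact_force: [0.5, 0.2, -0.7]
gripper_width: 0.798
t 3.27 pos [0.5033 0.0366 0.2003] ang 106.0 q7 1.35 F [ 0.5  0.2 -0.7] T [-0.05  0.03 -0.03] w 0.798 tilt [-0.0001  0.0003]
[ 296  187   53   58 2203] ((0.5032347440719604, 0.035084065049886703), 0.02065655216574669) [0.5026747  0.03489893 0.05560199]
[ 428  262   54   52 1930] ((0.5302003026008606, 0.14664824306964874), 0.02089056931436062) [0.52943755 0.1455513  0.0554881 ]
[ 545  329   53   48 1756] ((0.557977557182312, 0.25766241550445557), 0.021074064075946808) [0.55677826 0.25607694 0.05532792]
[412 412  25  33 268] ((0.6574968099594116, 0.16910040378570557), 0.016706101596355438) [0.65148931 0.16508188 0.05649876]
```

View pics/w1.png

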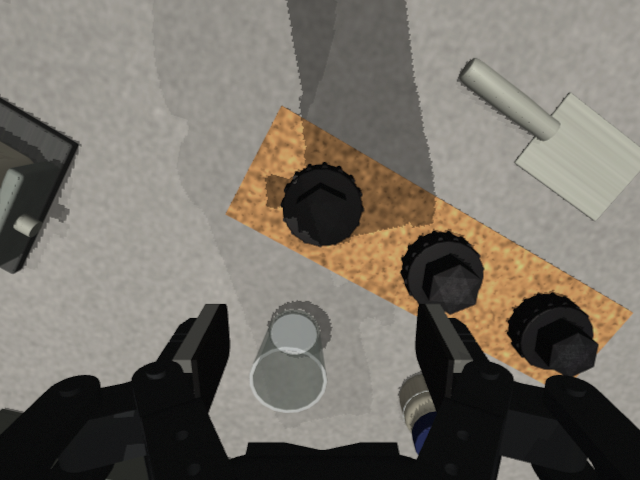

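```bash
python3 go.py 0.5027 0.036 0.035 106.4; python3 -m creep '[[[-0.04,-0.07,6,0,0,0,0.8],[-0.04,-0.07,12,0,0,0,0.7],[-0.04,-0.07,15.5,0,0,0,0.65],[-0.04,-0.07,16.5,0,0,0,0.65],[-0.04,-0.07,16.5,0,0,0,0.4],[-0.04,-0.07,16.5,0,0,0,0.2],[-0.04,-0.07,16.5,0,0,0,0.2],[-0.04,-0.07,16.5,0,0,0,0.2],[-0.04,-0.07,16.5,0,0,0,0.2]]]' 70; python3 go.py
```

```text
t 3.33 pos [0.5033 0.0364 0.2003] ang 105.9 q7 1.35 F [-0.7 -0.3 -0.8] T [-0.04  0.    0.  ] w 0.801 tilt [0.     0.0001]
shift cm [-0.02 -0.07 16.53] rot [ 0.    -0.    -0.009]
t: 4.45
eef_pos: [0.5036, 0.0359, 0.0363]
tool_rot: [0.001, 0.601, 0.799, 0.0]
contact_force: [-0.8, -1.8, 7.1]
gripper_width: 0.404
t 4.45 pos [0.5036 0.0359 0.0363] ang 106.1 q7 1.11 F [-0.8 -1.8  7.1] T [-0.13  0.28  0.01] w 0.404 tilt [ 0.0018 -0.0005]
```

```bash
python3 -m creep '[[[0,0,-2,0,0,0,0.2],[0,0,-8,0,0,0,0.2],[0,0,-14,0,0,0,0.2],[0,0,-19,0,0,0,0.2]]]'; python3 go.py 0.557 -0.234 0.226 106
```

```text
t: 4.95
eef_pos: [0.5025, 0.0366, 0.2286]
tool_rot: [0.001, 0.601, 0.799, 0.001]
contact_force: [1.4, -0.2, -1.6]
gripper_width: 0.406
t 4.95 pos [0.5025 0.0366 0.2286] ang 106.2 q7 1.38 F [ 1.4 -0.2 -1.6] T [-0.03 -0.07 -0.03] w 0.406 tilt [0.0016 0.0001]
shift cm [-27.5   -2.3    0.27] rot [0.002 0.    0.003]
```

```bash
python3 -m creep '[[[-6,-0.5,0,0,0,0,0.2],[-12,-1,0,0,0,0,0.2],[-18,-1.6,0,0,0,0,0.2],[-24,-2.1,0,0,0,0,0.2],[-27.5,-2.4,0,0,0,0,0.2],[-27.5,-2.4,0,0,0,0,0.2]]]'
python3 - <<'E'
from h import *; import go
o,_=go.st(); cal=bot.calibration("wrist"); im,d=bot.read_camera("wrist"); 
W=cloud("wrist",d,cal); np.savez("w2.npz",im=im,d=d,W=W); cv2.imwrite("pics/w2.png",im)
near=(abs(W[...,0]-.557)<.05)&(abs(W[...,1]+.234)<.05)&(d>0)
for lo,hi in [(.138,.145),(.131,.137),(.12,.137),(.094,.106)]:
    m=near&(W[...,2]>lo)&(W[...,2]<hi)&(im.sum(-1)>100); q=W[m][:,:2].astype(np.float32)
    if len(q)>5: print(lo,len(q),cv2.minEnclosingCircle(q),q.mean(0), cv2.minAreaRect(q))
E
```

```text
t: 5.7
eef_pos: [0.5553, -0.2386, 0.2257]
tool_rot: [0.0, 0.603, 0.798, -0.0]
contact_force: [0.3, 0.8, -2.1]
gripper_width: 0.405
t 5.70 pos [ 0.5553 -0.2386  0.2257] ang 105.8 q7 1.84 F [ 0.3  0.8 -2.1] T [0.06 0.04 0.05] w 0.405 tilt [-0.0001 -0.0002]
0.131 18 ((0.5413184762001038, -0.24182549118995667), 0.0097314128652215) [ 0.5416678 -0.2446225] ((0.5416556596755981, -0.2418208122253418), (0.002732683904469013, 0.01924583502113819), 0.7980605363845825)
0.12 528 ((0.5464226007461548, -0.23702305555343628), 0.019570516422390938) [ 0.54014874 -0.2394338 ] ((0.5413050651550293, -0.23749013245105743), (0.011482041329145432, 0.03892240673303604), 5.214890003204346)
0.094 4816 ((0.5579652190208435, -0.236411452293396), 0.05358476564288139) [ 0.536903   -0.24094409] ((0.5584150552749634, -0.2359265387058258), (0.08189312368631363, 0.08111982047557831), 73.60699462890625)
```

View pics/w2.png

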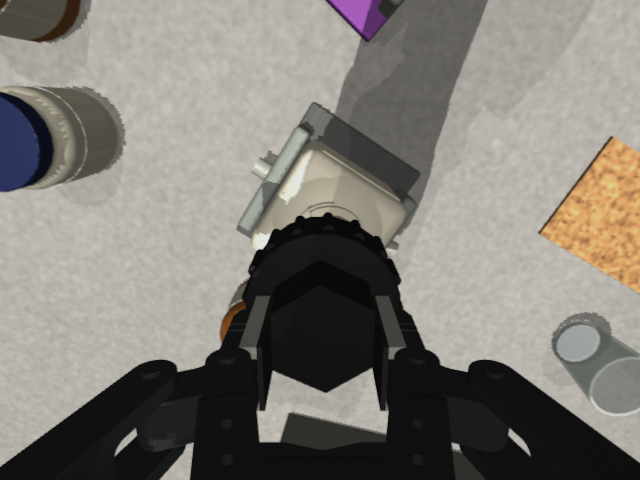

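```bash
python3 - <<'E'
import numpy as np,cv2
from h import *
f=np.load("w2.npz"); W,im,d=f['W'],f['im'],f['d']
p=np.array([0.5553,-0.2386,0.2257]); a=np.radians(105.8)
T=np.array([[np.cos(a),np.sin(a),0],[np.sin(a),-np.cos(a),0],[0,0,-1]])
L=(W-p)@T
reg=(d>0)&(abs(L[...,0])<.04)&(abs(L[...,1])<.045)&(im.sum(-1)<120)
h,e=np.histogram(L[reg][:,2],bins=np.arange(-.05,.05,.002)); print([(round(x,3),n) for x,n in zip(e,h) if n>100])
for lo,hi in [(-.024,-.012),(-.004,.012)]:
    q=L[reg&(L[...,2]>lo)&(L[...,2]<hi)&(abs(L[...,0])<.0355)][:,:2].astype(np.float32)
    if len(q)>10: print(lo,len(q),q.min(0),q.max(0),cv2.minEnclosingCircle(q),np.median(L[reg&(L[...,2]>lo)&(L[...,2]<hi)][:,2]))
E
python3 go.py 0.5572 -0.2352 0.165 106
```

```text
[(np.float64(-0.05), np.int64(836)), (np.float64(-0.048), np.int64(677)), (np.float64(-0.046), np.int64(554)), (np.float64(-0.044), np.int64(327)), (np.float64(-0.042), np.int64(266)), (np.float64(-0.04), np.int64(775)), (np.float64(-0.038), np.int64(176)), (np.float64(-0.036), np.int64(167)), (np.float64(-0.034), np.int64(204)), (np.float64(-0.032), np.int64(275)), (np.float64(-0.03), np.int64(253)), (np.float64(-0.028), np.int64(260)), (np.float64(-0.026), np.int64(234)), (np.float64(-0.024), np.int64(214)), (np.float64(-0.022), np.int64(864)), (np.float64(-0.02), np.int64(7826)), (np.float64(-0.018), np.int64(503)), (np.float64(-0.016), np.int64(351)), (np.float64(-0.014), np.int64(350)), (np.float64(-0.012), np.int64(298)), (np.float64(-0.01), np.int64(296)), (np.float64(-0.008), np.int64(242)), (np.float64(-0.006), np.int64(188)), (np.float64(-0.004), np.int64(197)), (np.float64(-0.002), np.int64(204)), (np.float64(0.0), np.int64(173)), (np.float64(0.002), np.int64(622)), (np.float64(0.004), np.int64(4713)), (np.float64(0.006), np.int64(449)), (np.float64(0.008), np.int64(380)), (np.float64(0.01), np.int64(288)), (np.float64(0.012), np.int64(192)), (np.float64(0.014), np.int64(189)), (np.float64(0.016), np.int64(168)), (np.float64(0.018), np.int64(178)), (np.float64(0.02), np.int64(153)), (np.float64(0.022), np.int64(148)), (np.float64(0.024), np.int64(145)), (np.float64(0.026), np.int64(129))]
-0.024 10108 [-0.0326129  -0.02120029] [0.0291766  0.01995592] ((-0.0017386600375175476, -0.006015392951667309), 0.030974246561527252) -0.019158405501372516
-0.004 7026 [-0.03406505 -0.03308488] [0.03041414 0.00226182] ((-0.0017643822357058525, -0.001153574208728969), 0.03243168815970421) 0.004871062936896056
t 5.75 pos [ 0.5555 -0.2357  0.2258] ang 106.0 q7 1.83 F [-0.2  0.4 -2.2] T [0.08 0.05 0.  ] w 0.408 tilt [-0.      0.0009]
shift cm [-0.    0.18  6.08] rot [ 0.    -0.001 -0.   ]
```

```bash
python3 go.py 0.5572 -0.2345 0.163 106; python3 -m creep '[[[0.1,0.2,4,0,0,0,0.2],[0.1,0.2,5.8,0,0,0,0.2],[0.1,0.2,6.1,0,0,0,0.2],[0.1,0.2,6.4,0,0,0,0.2],[0.1,0.2,6.6,0,0,0,0.2]]]';python3 go.py 0.5572 -0.2345 0.158 106
```

```text
t 5.75 pos [ 0.5555 -0.2357  0.2258] ang 106.0 q7 1.83 F [-0.2  0.4 -2.2] T [0.08 0.05 0.  ] w 0.408 tilt [-0.      0.0009]
shift cm [0.07 0.19 6.28] rot [ 0.    -0.001 -0.   ]
t: 6.38
eef_pos: [0.5582, -0.2334, 0.1602]
tool_rot: [0.001, 0.601, 0.799, 0.0]
contact_force: [0.1, -0.2, -1.7]
gripper_width: 0.407
t 6.38 pos [ 0.5582 -0.2334  0.1602] ang 106.1 q7 1.78 F [ 0.1 -0.2 -1.7] T [-0.02 -0.01 -0.03] w 0.407 tilt [ 0.0014 -0.0006]
shift cm [-0.08 -0.13  0.22] rot [0.001 0.001 0.002]
```

```bash
python3 -m creep '[[[-0.08,-0.1,0.1,0,0,0,0.2],[-0.08,-0.1,0.3,0,0,0,0.2],[-0.08,-0.1,0.5,0,0,0,0.2]]]';python3 go.py 0.5572 -0.2345 0.158 106
```

```text
t: 6.75
eef_pos: [0.5574, -0.2344, 0.1547]
tool_rot: [0.001, 0.601, 0.799, 0.0]
contact_force: [1.4, 0.8, -1.2]
gripper_width: 0.405
t 6.75 pos [ 0.5574 -0.2344  0.1547] ang 106.1 q7 1.78 F [ 1.4  0.8 -1.2] T [ 0.03 -0.39 -0.01] w 0.405 tilt [ 0.0013 -0.0003]
shift cm [-0.   -0.02 -0.33] rot [0.001 0.001 0.002]
```

```bash
python3 -m creep '[[[0,0,0.2,0,0,0,0.2],[0,0,0.4,0,0,0,0.2],[0,0,0.4,0,0,0,0.2]]]';python3 go.py 0.5572 -0.2345 0.158 106
```

```text
t: 7.12
eef_pos: [0.5575, -0.2344, 0.1508]
tool_rot: [0.001, 0.601, 0.799, 0.0]
contact_force: [1.6, -0.6, 2.7]
gripper_width: 0.405
t 7.12 pos [ 0.5575 -0.2344  0.1508] ang 106.1 q7 1.77 F [ 1.6 -0.6  2.7] T [-0.05 -0.41  0.04] w 0.405 tilt [ 0.0012 -0.0003]
shift cm [ 0.   -0.03 -0.72] rot [0.001 0.001 0.002]
```

```bash
python3 -m creep '[[[0,0,0.15,0,0,0,0.2],[0,0,0.3,0,0,0,0.2],[0,0,0.3,0,0,0,0.2]]]';python3 go.py 0.5572 -0.2345 0.158 106
```

```text
t: 7.5
eef_pos: [0.5579, -0.2344, 0.1501]
tool_rot: [0.001, 0.601, 0.799, -0.0]
contact_force: [-4.0, 1.3, 20.3]
gripper_width: 0.408
t 7.50 pos [ 0.5579 -0.2344  0.1501] ang 106.1 q7 1.77 F [-4.   1.3 20.3] T [0.29 1.03 0.09] w 0.408 tilt [ 0.0018 -0.0018]
shift cm [ 0.01 -0.06 -0.79] rot [0.001 0.002 0.002]
```

```bash
python3 -m creep '[[[0,0,0,0,0,0.12,0.2],[0,0,0,0,0,0.24,0.2],[0,0,0.05,0,0,0.36,0.2],[0,0,0.1,0,0,0.48,0.2],[0,0,0.15,0,0,0.6,0.2]]]';python3 go.py 0.5572 -0.2345 0.158 106
```

```text
t: 8.12
eef_pos: [0.5582, -0.2342, 0.1477]
tool_rot: [0.001, 0.811, 0.584, 0.001]
contact_force: [1.1, 0.8, 10.2]
gripper_width: 0.409
t 8.12 pos [ 0.5582 -0.2342  0.1477] ang 71.5 q7 1.24 F [ 1.1  0.8 10.2] T [0.21 0.08 0.06] w 0.409 tilt [ 0.0028 -0.0009]
shift cm [-0.07 -0.08 -1.03] rot [ 0.003  0.001 -0.602]
```

```bash
python3 -m creep '[[[0,0,0.05,0,0,0.12,0.2],[0,0,0.1,0,0,0.24,0.2],[0,0,0.17,0,0,0.36,0.2],[0,0,0.23,0,0,0.48,0.2],[0,0,0.28,0,0,0.6,0.2]]]';python3 go.py 0.5572 -0.2345 0.158 106
```

```text
t: 8.75
eef_pos: [0.5579, -0.2347, 0.1444]
tool_rot: [0.001, 0.948, 0.318, 0.001]
contact_force: [-0.3, -0.2, 10.6]
gripper_width: 0.408
t 8.75 pos [ 0.5579 -0.2347  0.1444] ang 37.1 q7 0.71 F [-0.3 -0.2 10.6] T [-0.14  0.06  0.05] w 0.408 tilt [ 0.0021 -0.0011]
shift cm [-0.04 -0.05 -1.36] rot [ 0.002  0.    -1.202]
```

```bash
python3 -m creep '[[[0,0,0.05,0,0,0.12,0.2],[0,0,0.1,0,0,0.24,0.2],[0,0,0.12,0,0,0.36,0.2],[0,0,0.12,0,0,0.48,0.2]]]';python3 go.py 0.5572 -0.2345 0.158 106
```

```text
t: 9.25
eef_pos: [0.5583, -0.2356, 0.1444]
tool_rot: [0.001, 0.996, 0.084, 0.002]
contact_force: [-1.2, -1.8, 14.5]
gripper_width: 0.408
t 9.25 pos [ 0.5583 -0.2356  0.1444] ang 9.6 q7 0.28 F [-1.2 -1.8 14.5] T [-0.3   0.41  0.11] w 0.408 tilt [ 0.0033 -0.0025]
shift cm [-0.08 -0.12 -1.37] rot [ 0.005  0.    -1.683]
```

```bash
python3 -m creep '[[[0,0,-0.2,0,0,0,0.2],[0,0,-0.4,0,0,0,0.2],[0,0,-0.4,0,0,0,0.2]]]';python3 go.py
```

```text
t: 9.62
eef_pos: [0.5579, -0.2353, 0.1456]
tool_rot: [0.001, 0.996, 0.086, 0.001]
contact_force: [5.4, -4.0, -3.5]
gripper_width: 0.403
t 9.62 pos [ 0.5579 -0.2353  0.1456] ang 9.8 q7 0.29 F [ 5.4 -4.  -3.5] T [-0.73 -1.36  0.01] w 0.403 tilt [ 0.0024 -0.001 ]
```

```bash
python3 -m creep '[[[0,0,-0.15,0,0,0,0.2],[0,0,-0.3,0,0,0,0.2],[0,0,-0.3,0,0,0,0.2]]]';python3 go.py
```

```text
t: 10.0
eef_pos: [0.5576, -0.2351, 0.1462]
tool_rot: [0.0, 0.996, 0.086, 0.001]
contact_force: [11.4, -4.9, -20.1]
gripper_width: 0.405
t 10.00 pos [ 0.5576 -0.2351  0.1462] ang 9.9 q7 0.29 F [ 11.4  -4.9 -20.1] T [-1.15 -2.8   0.08] w 0.405 tilt [0.0016 0.0001]
```

```bash
python3 -m creep '[[[0,0,0.3,0,0,0,0.2],[0,0,0.55,0,0,0,0.2],[0,0,0.6,0,0,0.1,0.2],[0,0,0.6,0,0,0.2,0.2],[0,0,0.6,0,0,0.3,0.2]]]';python3 go.py
```

```text
t: 10.62
eef_pos: [0.5577, -0.2349, 0.1444]
tool_rot: [0.001, 0.998, -0.065, 0.001]
contact_force: [0.6, -1.7, 8.9]
gripper_width: 0.408
t 10.62 pos [ 0.5577 -0.2349  0.1444] ang -7.5 q7 0.02 F [ 0.6 -1.7  8.9] T [-0.25 -0.08  0.39] w 0.408 tilt [ 0.002  -0.0013]
```

Torque is rising now (0.39 Nm). Continue a little towards the stop.

```bash
python3 -m creep '[[[0,0,0,0,0,0.08,0.2],[0,0,0,0,0,0.16,0.2]]]' 90;python3 go.py; python3 -m creep '[[[0,0,0,0,0,0.08,0.2],[0,0,0,0,0,0.08,0.2]]]';python3 go.py
```

```text
t: 10.88
eef_pos: [0.558, -0.2351, 0.1445]
tool_rot: [0.002, 0.99, -0.141, 0.001]
contact_force: [0.4, -5.0, 9.7]
gripper_width: 0.406
t 10.88 pos [ 0.558  -0.2351  0.1445] ang -16.2 q7 -0.12 F [ 0.4 -5.   9.7] T [-0.69 -0.03  3.51] w 0.406 tilt [ 0.0023 -0.0034]
t: 11.12
eef_pos: [0.5584, -0.2339, 0.1446]
tool_rot: [0.001, 0.984, -0.179, 0.001]
contact_force: [1.5, -0.7, 10.7]
gripper_width: 0.4
t 11.12 pos [ 0.5584 -0.2339  0.1446] ang -20.6 q7 -0.19 F [ 1.5 -0.7 10.7] T [-0.06 -0.14  2.73] w 0.400 tilt [ 0.0025 -0.0026]
```

```bash
python3 -m creep '[[[0,0,-0.1,0,0,-0.03,0.2],[0,0,-0.1,0,0,-0.03,0.6],[0,0,-0.1,0,0,-0.03,0.75],[0,0,-0.1,0,0,-0.03,0.75],[0,0,-4,0,0,0,0.75],[0,0,-10,0,0,0,0.75],[0,0,-14,0,0,0,0.75],[0,0,-14,0,0,0,0.75]]]';python3 - <<'E'
from h import *; import go
o,_=go.st(); cal=bot.calibration("wrist"); im,d=bot.read_camera("wrist"); 
W=cloud("wrist",d,cal); cv2.imwrite("pics/w3.png",im)
near=(abs(W[...,0]-.557)<.03)&(abs(W[...,1]+.234)<.03)&(d>0)&(W[...,2]<.19)
h,e=np.histogram(W[near][:,2],bins=np.arange(.09,.19,.002)); print([(round(float(x),3),int(n)) for x,n in zip(e,h) if n>50])
for c in ["scene","side"]:
    im,d=bot.read_camera(c); W=cloud(c,d); cv2.imwrite(f"pics/{c}3.png",im)
    near=(abs(W[...,0]-.557)<.035)&(abs(W[...,1]+.234)<.035)&(d>0)&(W[...,2]<.19)&(im.sum(-1)<150)
    q=W[near]
    for lo,hi in [(.155,.175),(.13,.15)]:
        r=q[(q[:,2]>lo)&(q[:,2]<hi)]; 
        if len(r): print(c,lo,len(r),np.percentile(r[:,2],[50,90]),cv2.minEnclosingCircle(r[:,:2].astype(np.float32)))
    cv2.imwrite(f"pics/{c}3c.png",cv2.resize(im[230:410,190:390] if c=="scene" else im[110:250,240:380],None,fx=3,fy=3))
E
```

```text
t: 12.12
eef_pos: [0.5585, -0.2349, 0.2867]
tool_rot: [0.001, 0.983, -0.183, 0.003]
contact_force: [0.0, -0.1, -0.1]
gripper_width: 0.752
t 12.12 pos [ 0.5585 -0.2349  0.2867] ang -21.1 q7 -0.15 F [ 0.  -0.1 -0.1] T [ 0.04  0.03 -0.03] w 0.752 tilt [ 0.0062 -0.0022]
[(0.098, 117), (0.1, 180), (0.102, 183), (0.104, 189), (0.134, 116), (0.136, 77), (0.138, 1733), (0.14, 802), (0.162, 1683), (0.164, 770)]
side 0.155 150 [0.16124411 0.16368895] ((0.55658358335495, -0.2339789867401123), 0.021296776831150055)
side 0.13 276 [0.13792885 0.14569015] ((0.5561134815216064, -0.2314775288105011), 0.03240501135587692)
```

View pics/w3.png

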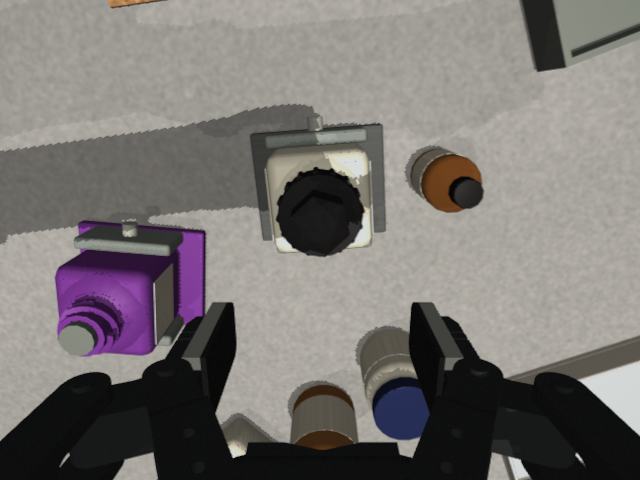

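View pics/side3c.png

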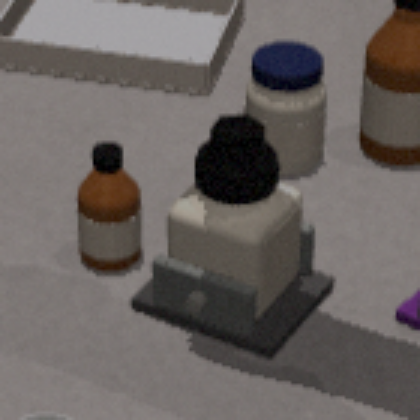

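Run:
```python
from station import bot
print(bot.hand_in())
```

```text
the job is handed in; nothing more can be done
None
```

The first cap I tried, from the mat end nearest the jar, was the one that fits. It is screwed fully home on the white jar, and I handed the job in at about 12 s of the 72 s allowed.

- **Thread:** Pressed down, the cap came to rest with its underside about 118 mm above the table. It then sank with the clockwise turn, and when I pulled up with 20 N the thread held it with about 2 mm of play. I turned it on to the stop, where the twisting force rose to about 3.5 Nm.
- **Final height:** After I let go and lifted clear, the wrist camera put the cap's top at about 163.5 mm, so its underside is at about 112.5 mm against the nominal 112 mm. The side camera read 1 to 3 mm lower, within its noise. Nothing was touching the cap, and it looked level in the picture.
- **Other things:** The two other caps were never touched. The amber bottle was standing in the last pictures. I did not look again at the beaker or small jar, but nothing came near them.
- **Checks that failed:** My automatic measurement of the jar from the scene camera found no cap points in the last picture. I did not open that picture, so the final check rests on the wrist and side cameras.

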